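Fire the knock-out striker to free a moulded plug from its mould

TASK

Use the spring knock-out tool to free the black plastic plug from its mould: draw the striker back by its upright post until the hidden catch takes hold, stopping as soon as you feel the end stop just behind it and not straining against it, and let go completely so that it stays cocked. Then press the paddle to trip the catch, so that the striker knocks the plug out, and move clear. Do not touch the plug, and leave everything else where it stands.

Things in the scene. Friction and masses are not known exactly. Their poses are not given: they have to be found in the camera images.
- tester: knock-out tool fixed to the table: dark steel base plate 430 x 110 x 12 mm, green slotted housing (80 mm wide, top 70 mm above the table) in the middle, light-metal mould at one end, steel paddle at the other. Origin on the table under the rod's axis, z up; its own +x is the firing direction, towards the mould. Base plate from x = -155 to +275 mm. The mould end points at the robot, within 35 degrees.
- striker (a joint): striker's draw (m) towards the tool's own -x: 0 at rest, 180 N/m spring back to 0. The catch takes hold somewhere in 0.037 to 0.061 (hidden, differs each time), 6.5 to 11 N. Just before, the pull rises 2 to 3 N, then drops with a click; 4 mm later comes a firm rubber end stop. Eased forward from there it rests on the catch and the pull vanishes. Drawn too short it springs back.
- post (a point): point on the axis of the striker's post, 100 mm above the table; moves with the striker. The post is an upright steel rod 14 mm in diameter, standing out of the housing's slot, from 70 to 125 mm above the table; at rest at x = 60, y = 0 mm in the tool's frame. All within 60 mm of it, all along its way, is lower than 71 mm.
- paddle (a point): nominal centre of the trip paddle's top: x = -118, y = 0 mm in the tool's frame, 92 mm above the table when up. A steel plate 50 mm along the tool, 32 wide, 6 thick; its true centre is within 12 mm of this along the tool. Pressed down it rocks about a sprung cross pivot 68 mm nearer the mould and 48 mm lower, so its top also swings back from the mould; it trips after some 8 to 12 mm, at 5 to 12 N.
- catch: the catch in the housing's rear, between two dark steel cheeks; it holds the sear and the striker's end stop. Same origin and axes as the tool (where the sear is set inside it is not shown by this). Pressing the striker against the end stop with more than 25 N, over and above its spring, spoils it.
- part (a joint): how far the moulded plug has been knocked out of the mould (m), along the tool's own +x: 0 when it is in (its end flush with the mould's face), up to 0.06. It sticks with a friction of about 1 N.
- part_end (a point): centre of the free end of the plug, a black plastic cylinder 29 mm in diameter and 74 mm long, lying along the tool in the mould (tool x = 113 to 187 mm when it is in, axis 40 mm above the table)
- pot: open tapered grey plastic pot, 96 mm across, 85 mm tall, a loose bystander; origin at the centre of its underside, z up
- pot_stack: stack of nested grey pots, 96 mm across, 125 mm tall, a loose bystander; origin at the centre of its underside, z up
- oil_bottle: brown glass bottle with a blue cap, 66 mm across, 140 mm tall, a loose bystander; origin at the centre of its underside, z up
- pellet_jar: small brown glass jar with a blue lid, 52 mm across, 75 mm tall, a loose bystander; origin at the centre of its underside, z up
- disc: black plastic disc, 76 mm across, 10 mm thick, a loose bystander; origin at the centre of its underside, z up
- mould_half: open steel mould half, 70 x 55 x 36 mm, a loose bystander; origin at the centre of its underside, z up
- tile: two stacked plastic tiles, about 100 x 75 x 24 mm, a loose bystander; origin at the centre of its underside, z up

How it is judged:
By the outcome, as a careful person would: the job done as asked, in the order asked, and still so for the second after the job is handed in, with the robot touching nothing.
It also fails if it takes over 72 s, if anything falls off the work surface, if the arm or the gripper's body presses on something with over 40 N, if the wrist force passes 120 N, or if a joint passes its speed limit or range.

ROBOT

A 6-joint arm with a two-finger parallel gripper is mounted at the origin on the work surface. World frame = base frame: x ahead of the robot, y to its left, z up, the work surface at z = 0. Lengths are in mm, angles in degrees, forces in N, time in s.
With the tool pointing down it reaches from about 350 to 850 mm from the base axis. Payload 8.1 kg.
Tool frame: the origin (TCP) lies between the finger pads; the fingertips stand ahead of it and the grasp point (between the pads) lies 2 mm behind it (nose_length is the z of the fingertips in the tool frame, in mm); z points along the fingers, y is the direction in which the jaws open and shut (so a half turn about z gives the same grasp; the last joint's range is limited). The gripper opens to 85 mm and grips with 20 to 120 N. Pads are 22 mm wide; open, the fingers measure 114 mm over their backs; the gripper's body (76 mm by 85 mm) begins 54 mm behind the grasp point. The pads swing forward as they close: fully open they stand 13 mm farther back than shut.
Start: joints at [58.533, 7.471, 85.268, -0, 87.261, -4.893], TCP at [268.39, 536.63, 248.292] pointing down, gripper open.
Joint ranges: [-169.43, 169.43], [-51.17, 129.36], [1.28, 143.12], [-76.62, 256.62], [0, 156.53], [-152.29, 152.29]. Speed limits (degrees/s): [136.94, 136.94, 159.86, 180, 180, 180].

INTERFACE

Orientations are given as [roll, pitch, yaw] about the fixed x, y, z axes, in that order (R = Rz(yaw) Ry(pitch) Rx(roll)).
In Python, from bench import * gives the robot as it stands.
- The arm moves only by the tool jog_arm, never from a script. Its argument "plan" is a list of rows, each a list of 3 entries, a list of its own where there are three numbers: the turn, a rotation vector about the tool's x, y, z in degrees, then the shift along the tool's x, y, z in m, then the gripper's target within -1 to 1 (fully open at 1, half-way at 0, shut at -1). A call has 1 to 12 rows; each row is the pose to reach, as a shift and turn from the pose commanded when the call began, along the tool's axes at that moment; what a row does not reach only later rows make up. A row lasts 1/8 s, in which the tool goes at most 62.5 mm and 10.7 degrees, less where a joint would pass 70% of its speed; a pose out of reach is approached as far as the arm can. A call with a gripper value outside its range is refused whole. The fingers move at their own pace and stop on an object; "force" is the grip in N (left out, the last holds). Time passes only in rows, so rows that repeat a pose let the fingers close. It gives the time, the measured TCP pose, the force and the opening at its end, in the units of the state.
- sense(): the state, without advancing time (a new reading comes with each control period).
- snapshot(name): name is "side" or "top"; returns (picture, depth): 420x560x3 uint8, blue, green, red; 420x560 float32, mm along the optical axis (not along the pixel's ray), 0 where there is no reading.
- camera_info(name): a dict with "fov_y" (degrees; the focal length in pixels is half the picture's height over the tangent of half this angle, whatever the lens; pixels are square), "cx", "cy" (the principal point, pixels), "origin" and "orientation" of the camera in the world. Camera axes: x right, y down, z forward; pixel columns grow to the right and rows downward; lengths in mm; the calibration is good to about 2 mm. A picture is of the moment at which its call begins. camera_info takes no time and is no camera call.
- hand_in(): hands the job in, once; it reports no verdict.
The state is a dict: "time": time; "joint_pos": joint angles; "qd": joint speeds; "joint_efforts": joint torques, N m; "tool_pos": TCP position; "tcp_rot": TCP orientation; "ft_force": force on the tool from outside, world axes, zero at the start; "wrist_torque": the same for the moment, N m; "finger_gap": finger opening in mm.
Only numpy, scipy, OpenCV 4.12 (cv2) and the standard library are available. Lean on these libraries where they do the work, as an engineer would, in place of code of your own. Each camera call takes 0.05 s, during which the arm holds its last target.

## Working session

There is one attempt and no reset: what is moved stays moved. The work goes in short steps, Python scripts to look and compute and a tool call to move; the robot and the scene stay as the last step left them, time stands still between calls to the robot, and variables do not carry over. Pictures are saved under pics/ and viewed, and the job is handed in when it is done.

Besides the shell and the picture viewer there is one more tool, called after "Call:" as name([rows], argument=value, ...), one row to a line, values as JSON. jog_arm: Moves the arm, as the interface text tells. Its arguments: {"type":"object","properties":{"plan":{"type":"array","items":{"type":"array"}},"force":{"type":"number"}},"required":["plan"]}

```bash
mkdir -p pics; ls
python3 - <<'E'
from bench import *
import cv2,numpy as np
print(sense())
for n in("side","top"):
    p,d=snapshot(n); cv2.imwrite(f"pics/{n}0.png",p); np.save(f"pics/{n}0.npy",d); print(n,camera_info(n))
E
```

```text
pics
{'time': 0.0, 'joint_pos': array([ 5.85346386e+01,  7.51502742e+00,  8.53290757e+01,  1.22742531e-03,
        8.72627400e+01, -4.89338099e+00]), 'qd': array([ 0.00608483, -0.0467236 , -0.05213835, -0.04610795, -0.02232041,
        0.05545573]), 'joint_efforts': array([ 4.79812879e-04, -5.69420743e+01, -5.00532854e+01, -4.15276345e-04,
        1.50992721e-02,  5.72698991e-05]), 'tool_pos': array([268.09569271, 536.18842596, 247.24720842]), 'tcp_rot': array([-1.79893651e+02, -1.03353489e-02,  1.53427950e+02]), 'ft_force': array([ 0.21576383,  0.27774371, -0.56592687]), 'wrist_torque': array([ 0.00820629,  0.0062206 , -0.00431695]), 'finger_gap': 85.62242216605217}
side {'fov_y': 51.89330980365936, 'cx': 280.03963277239717, 'cy': 213.94045626257247, 'origin': array([541.46430427, 435.29172287, 591.6878846 ]), 'orientation': array([-139.1534307 ,   -0.29995534, -172.46364207])}
top {'fov_y': 42.833242039347724, 'cx': 279.1047464921614, 'cy': 211.36830463955232, 'origin': array([ 456.17225757,   11.65406496, 1119.0544305 ]), 'orientation': array([-172.94181165,    0.48966243,  -89.67973736])}
```

View pics/side0.png

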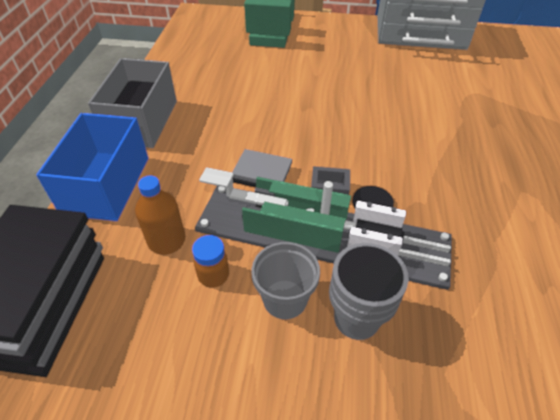

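View pics/top0.png

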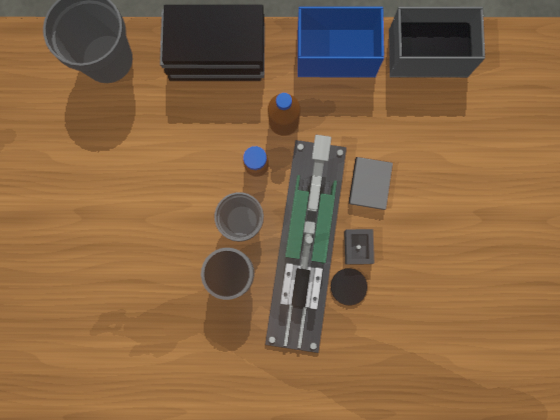

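The side view shows the tool with its post near (327,195) and the paddle at (215,177). In the top view the tool runs from the paddle at (321,148) to the mould at (300,290), with the pots on its left.

```bash
cat > h.py <<'E'
import numpy as np,cv2
from scipy.spatial.transform import Rotation as R
from bench import *
def cam(n):
    c=camera_info(n); f=210/np.tan(np.radians(c['fov_y']/2)); return c,f,R.from_euler('xyz',c['orientation'],degrees=True).as_matrix(),np.array(c['origin'])
def ray(n,u,v):
    c,f,M,o=cam(n); return o,M@np.array([(u-c['cx'])/f,(v-c['cy'])/f,1])
def onz(n,u,v,z):
    o,d=ray(n,u,v); return o+d*(z-o[2])/d[2]
def proj(n,P):
    c,f,M,o=cam(n); q=M.T@(np.array(P)-o); return np.array([c['cx']+f*q[0]/q[2],c['cy']+f*q[1]/q[2]])
def depthpt(n,u,v,d):
    o,r=ray(n,u,v); return o+r*d
E
python3 - <<'E'
import cv2
a=cv2.imread('pics/top0.png')[130:360,255:375]; cv2.imwrite('pics/topz.png',cv2.resize(a,None,fx=2.6*1,fy=2.6,interpolation=cv2.INTER_CUBIC))
a=cv2.imread('pics/side0.png')[140:290,190:460]; cv2.imwrite('pics/sidez.png',cv2.resize(a,None,fx=2.9,fy=2.9,interpolation=cv2.INTER_CUBIC))
E
```

```text
(no output)
```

View pics/topz.png

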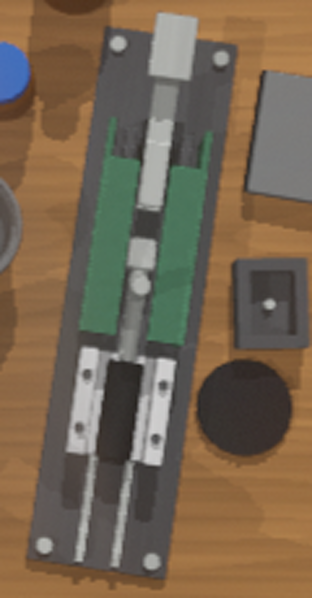

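View pics/sidez.png

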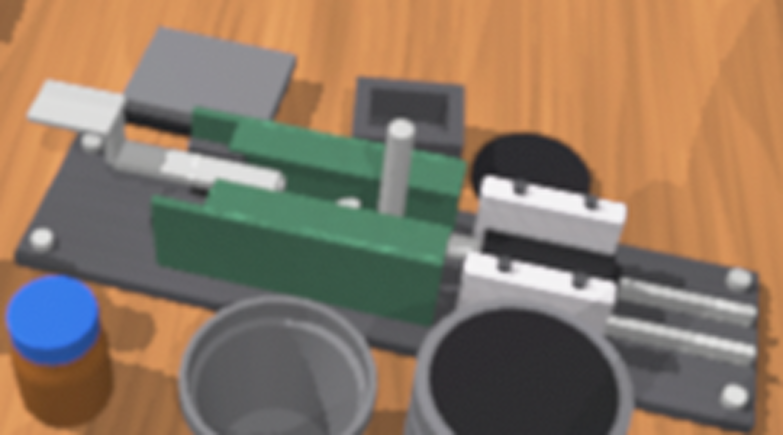

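Run:
```python
from h import *
s=[(118,44),(221,59),(44,546),(152,562)]
P=[onz('top',a/2.6+255,b/2.6+130,15) for a,b in s]
print(np.round(P,1))
sx=(P[2]+P[3]-P[0]-P[1])[:2]/2; yaw=np.degrees(np.arctan2(sx[1],sx[0])); print(np.linalg.norm(sx),yaw,np.linalg.norm((P[1]-P[0])[:2]))
c=np.mean(P,0); print('c',c)
a=np.radians(yaw); ex=np.array([np.cos(a),np.sin(a)]);ey=np.array([-ex[1],ex[0]])
o=c[:2]-60*ex; print('origin',o)
W=lambda x,y,z:np.r_[o+x*ex+y*ey,z]
for nm,p in dict(posttop=(60,0,125),postbase=(60,0,70),pad=(-118,0,92),part=(187,0,54)).items():
    print(nm,np.round(W(*p),1),proj('top',W(*p)).round(1),proj('side',W(*p)).round(1))
# measured
pt=(400/2.9+190,128/2.9+140)
for n,u,v in(('side',*pt),('top',309,237.5)): q=onz(n,u,v,125); d=q[:2]-o; print(n,'post',q,d@ex,d@ey)
# ray intersection
o1,d1=ray('side',*pt)
dt=np.load('pics/top0.npy');ds=np.load('pics/side0.npy')
for n,d,m in(('top',dt,[(309,237),(309,240),(321,142),(321,148),(321,155),(318,165)]),('side',ds,[(328,185),(327,190),(327,200),(215,177)])):
    for u,v in m:
        q=depthpt(n,u,v,d[v,u]); e=q[:2]-o; print(n,u,v,q.round(1),(e@ex).round(1),(e@ey).round(1))
# paddle light mask in top: depth z>86 near
vv,uu=np.mgrid[125:175,300:345]; 
q=np.array([depthpt('top',u,v,dt[v,u]) for u,v in zip(uu.ravel(),vv.ravel())]);m=(q[:,2]>84)&(q[:,2]<110)
e=q[m,:2]-o;print('paddle x',(e@ex).min(),(e@ex).max(),(e@ey).min(),(e@ey).max(),q[m,2].mean(),m.sum())
vv,uu=np.mgrid[160:200,190:250]
q=np.array([depthpt('side',u,v,ds[v,u]) for u,v in zip(uu.ravel(),vv.ravel())]);m=(q[:,2]>84)&(q[:,2]<110)
e=q[m,:2]-o;print('paddle side',(e@ex).min(),(e@ex).max(),(e@ey).min(),(e@ey).max(),q[m,2].mean(),m.sum())
vv,uu=np.mgrid[170:220,310:345]
q=np.array([depthpt('side',u,v,ds[v,u]) for u,v in zip(uu.ravel(),vv.ravel())]);m=(q[:,2]>85)&(q[:,2]<130)
e=q[m,:2]-o;print('post side',(e@ex).min(),(e@ex).max(),(e@ey).min(),(e@ey).max(),q[m,2].max(),m.sum(),np.median(q[m],0))
vv,uu=np.mgrid[225:250,300:320]
q=np.array([depthpt('top',u,v,dt[v,u]) for u,v in zip(uu.ravel(),vv.ravel())]);m=(q[:,2]>110)&(q[:,2]<135)
e=q[m,:2]-o;print('post top',(e@ex).min(),(e@ex).max(),(e@ey).min(),(e@ey).max(),q[m,2].max(),m.sum(),np.median(q[m],0))
```

```text
[[ 730.   -22.3   15. ]
 [ 717.8 -105.6   15. ]
 [ 331.2   34.9   15. ]
 [ 319.6  -48.9   15. ]]
402.54212308177125 171.86889436189207 84.22827556133147
c [524.63971909 -35.46128164  15.        ]
origin [584.03654011 -43.94760309]
posttop [524.6 -35.5 125. ] [309.2 240.7] [329.9 183.8]
postbase [524.6 -35.5  70. ] [307.9 242.6] [326.8 207.8]
pad [700.9 -60.6  92. ] [321.2 152. ] [222.2 176.9]
part [398.9 -17.5  54. ] [298.5 307.2] [404.  230.8]
side post [527.63065712 -34.35395824 125.        ] 57.1957481897107 -1.5192258522702264
top post [530.51542761 -35.00616518 125.        ] 54.24773095274622 -1.281593698302566
top 309 237 [531.3 -34.9 126.4] 53.4 -1.5
top 309 240 [525.8 -35.  126. ] 58.9 -0.7
top 321 142 [720.3 -60.2  94.4] -137.2 -3.2
top 321 148 [708.7 -60.3  92.5] -125.7 -1.5
top 321 155 [695.2 -60.3  90.5] -112.3 0.5
top 318 165 [681.5 -56.3  60.7] -98.3 -1.6
side 328 185 [527.4 -31.8 125.7] 57.7 -4.0
side 327 190 [528.1 -28.9 117.8] 57.5 -7.0
side 327 200 [526.2 -28.3  96.1] 59.5 -7.3
side 215 177 [711.8 -56.8  94. ] -128.3 -5.4
paddle x -151.92863048774402 -102.25064493891985 -16.098205847070048 15.616711879679922 91.7610486646412 407Traceback (most recent call last):
  File "<stdin>", line 26, in <module>
  File "h.py", line 13, in depthpt
    o,r=ray(n,u,v); return o+r*d
        ~~~^^^^^^^
  File "h.py", line 7, in ray
    c,f,M,o=cam(n); return o,M@np.array([(u-c['cx'])/f,(v-c['cy'])/f,1])
            ~~~^^^
  File "h.py", line 5, in cam
    c=camera_info(n); f=210/np.tan(np.radians(c['fov_y']/2)); return c,f,R.from_euler('xyz',c['orientation'],degrees=True).as_matrix(),np.array(c['origin'])
ValueError: time passes only in moves, steps and waits
```

Run:
```python
import bench; print([x for x in dir(bench) if x[0]!='_'])
print(getattr(bench,'nose_length',None), {k:(v if not hasattr(v,'shape') else 0) for k,v in bench.sense().items() if k=='time'})
```

```text
['PlanningError', 'camera_info', 'hand_in', 'nose_length', 'sense', 'snapshot']
17.0 {'time': 0.1}
```

Run:
```python
import numpy as np
y=np.radians(153.428); c=np.array([268.39,536.63]); o=np.array([584.04,-43.95]);a=np.radians(171.87);ex=np.array([np.cos(a),np.sin(a)])
t=o+95*ex; d=t-c; print(t, d@[np.cos(y),np.sin(y)], d@[np.sin(y),-np.cos(y)])
```

```text
[489.9947741  -30.51513916] -451.89385137347585 -408.110563291346
```

Call:
jog_arm([
  [[0,0,-18.44],[-0.4519,-0.4081,0.05],-1],
  [[0,0,-18.44],[-0.4519,-0.4081,0.05],-1],
  [[0,0,-18.44],[-0.4519,-0.4081,0.05],-1],
  [[0,0,-18.44],[-0.4519,-0.4081,0.05],-1],
  [[0,0,-18.44],[-0.4519,-0.4081,0.05],-1],
  [[0,0,-18.44],[-0.4519,-0.4081,0.05],-1],
  [[0,0,-18.44],[-0.4519,-0.4081,0.05],-1],
  [[0,0,-18.44],[-0.4519,-0.4081,0.05],-1],
  [[0,0,-18.44],[-0.4519,-0.4081,0.05],-1],
  [[0,0,-18.44],[-0.4519,-0.4081,0.05],-1],
  [[0,0,-18.44],[-0.4519,-0.4081,0.05],-1],
  [[0,0,-18.44],[-0.4519,-0.4081,0.05],-1],
], force=60)

```text
time: 1.6
tool_pos: [489.6, -30.4, 197.8]
tcp_rot: [180.0, -0.1, 171.8]
ft_force: [-0.0, 0.1, 0.3]
finger_gap: 0.1
```

Call:
jog_arm([
  [[0,0,0],[0,0,0.04],-1],
  [[0,0,0],[0,0,0.08],-1],
  [[0,0,0],[0,0,0.101],-1],
  [[0,0,0],[0,0,0.101],-1],
  [[0,0,0],[0,0,0.101],-1],
])

```text
time: 2.22
tool_pos: [490.6, -29.8, 98.6]
tcp_rot: [180.0, 0.1, 171.9]
ft_force: [0.2, -0.1, 1.0]
finger_gap: -0.1
```

Run:
```python
from bench import *
import cv2
p,d=snapshot('side'); cv2.imwrite('pics/side1.png',cv2.resize(p[120:300,180:460],None,fx=2.8,fy=2.8,interpolation=cv2.INTER_CUBIC)); s=sense();print(s['ft_force'],s['tool_pos'])
```

```text
[ 0.07675932 -0.11302429  0.30797832] [491.02287061 -30.07481278  98.93917476]
```

View pics/side1.png

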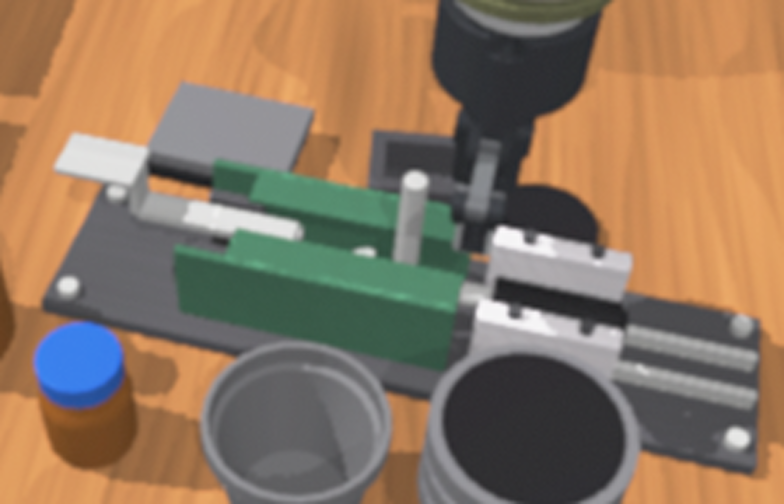

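Run:
```python
from h import *
q=proj('side',(490.6,-30,82)); print((q-[180,120])*2.8)
p,d=snapshot('top'); cv2.imwrite('pics/top1.png',cv2.resize(p[130:330,230:400],None,fx=3,fy=3,interpolation=cv2.INTER_CUBIC))
```

```text
[472.48591357 245.06861443]
```

View pics/top1.png

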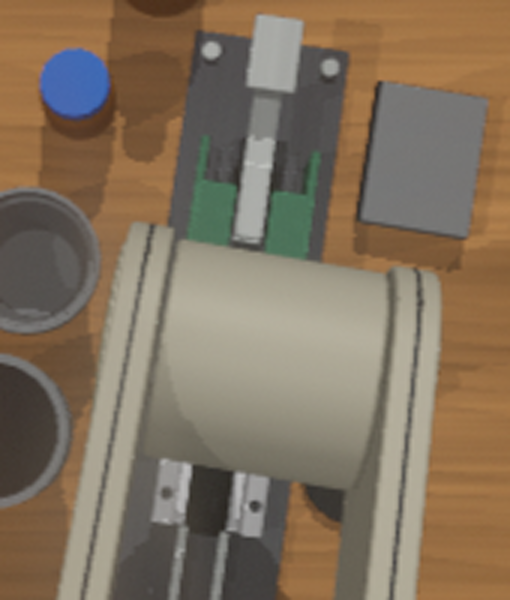

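Call:
jog_arm([
  [[0,0,0],[-0.006,0,0],-1],
  [[0,0,0],[-0.012,0,0],-1],
  [[0,0,0],[-0.016,0,0],-1],
  [[0,0,0],[-0.02,0,0],-1],
  [[0,0,0],[-0.024,0,0],-1],
  [[0,0,0],[-0.028,0,0],-1],
  [[0,0,0],[-0.028,0,0],-1],
])

```text
time: 3.2
tool_pos: [517.8, -34.5, 97.2]
tcp_rot: [180.0, -0.0, 171.9]
ft_force: [-0.7, 0.4, 1.3]
finger_gap: 0.1
```

Call:
jog_arm([
  [[0,0,0],[-0.003,0,0],-1],
  [[0,0,0],[-0.006,0,0],-1],
  [[0,0,0],[-0.009,0,0],-1],
  [[0,0,0],[-0.012,0,0],-1],
  [[0,0,0],[-0.012,0,0],-1],
])

```text
time: 3.82
tool_pos: [529.6, -36.3, 97.2]
tcp_rot: [-180.0, -0.0, 171.9]
ft_force: [-4.9, 1.5, -0.3]
finger_gap: 0.2
```

Run:
```python
from bench import *
import cv2
for i in range(3):
    p,d=snapshot('side'); s=sense();print(s['ft_force'].round(2),s['tool_pos'].round(1),s['wrist_torque'].round(3))
cv2.imwrite('pics/side2.png',cv2.resize(p[120:300,180:460],None,fx=2.8,fy=2.8,interpolation=cv2.INTER_CUBIC));
```

```text
[-3.64  1.12  0.45] [529.5 -36.2  97.2] [0.106 0.425 0.071]
[-3.63  1.02 -0.35] [529.5 -36.2  97.2] [ 0.121  0.443 -0.005]
[-3.88  0.52 -0.01] [529.4 -36.2  97.2] [0.137 0.474 0.002]
```

View pics/side2.png

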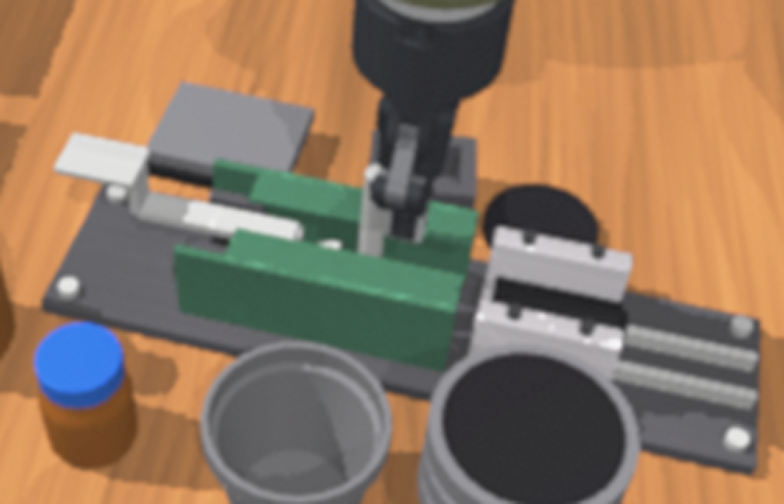

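Call:
jog_arm([
  [[0,0,0],[-0.003,0,0],-1],
  [[0,0,0],[-0.006,0,0],-1],
  [[0,0,0],[-0.009,0,0],-1],
  [[0,0,0],[-0.012,0,0],-1],
  [[0,0,0],[-0.012,0,0],-1],
])

```text
time: 4.6
tool_pos: [540.9, -37.8, 97.1]
tcp_rot: [-180.0, -0.1, 171.9]
ft_force: [-8.3, 2.3, 3.0]
finger_gap: 0.1
```

Call:
jog_arm([
  [[0,0,0],[-0.001,0,0],-1],
  [[0,0,0],[-0.001,0,0],-1],
])

```text
time: 4.85
tool_pos: [541.4, -37.3, 96.6]
tcp_rot: [179.9, -0.2, 171.9]
ft_force: [-6.6, 6.6, 0.0]
finger_gap: 0.3
```

Call:
jog_arm([
  [[0,0,0],[-0.001,0,0],-1],
  [[0,0,0],[-0.001,0,0],-1],
])

```text
time: 5.1
tool_pos: [541.9, -37.0, 96.2]
tcp_rot: [179.9, -0.2, 171.9]
ft_force: [-9.2, 6.2, 0.5]
finger_gap: -0.0
```

Call:
jog_arm([
  [[0,0,0],[-0.001,0,0],-1],
  [[0,0,0],[-0.001,0,0],-1],
])

```text
time: 5.35
tool_pos: [542.8, -37.1, 96.2]
tcp_rot: [179.9, -0.3, 171.9]
ft_force: [-10.9, 6.1, 1.5]
finger_gap: -0.1
```

Call:
jog_arm([
  [[0,0,0],[-0.001,0,0],-1],
  [[0,0,0],[-0.001,0,0],-1],
])

```text
time: 5.6
tool_pos: [543.6, -37.2, 96.2]
tcp_rot: [179.9, -0.3, 171.9]
ft_force: [-11.3, 6.7, 1.8]
finger_gap: -0.1
```

Run:
```python
from bench import *
import cv2
p,d=snapshot('side'); s=sense();print(s['ft_force'].round(2),s['tool_pos'].round(1),s['wrist_torque'].round(3),s['joint_pos'].round(1))
cv2.imwrite('pics/side3.png',cv2.resize(p[100:280,200:440],None,fx=3.3,fy=3.3,interpolation=cv2.INTER_CUBIC)); 
p,d=snapshot('top');cv2.imwrite('pics/top3.png',cv2.resize(p[130:330,230:400],None,fx=3,fy=3,interpolation=cv2.INTER_CUBIC))
```

```text
[-10.97   6.88   2.42] [543.6 -37.2  96.2] [0.886 1.471 0.03 ] [-9.400e+00  6.500e+00  1.027e+02  1.000e-01  7.100e+01 -9.130e+01]
```

View pics/side3.png

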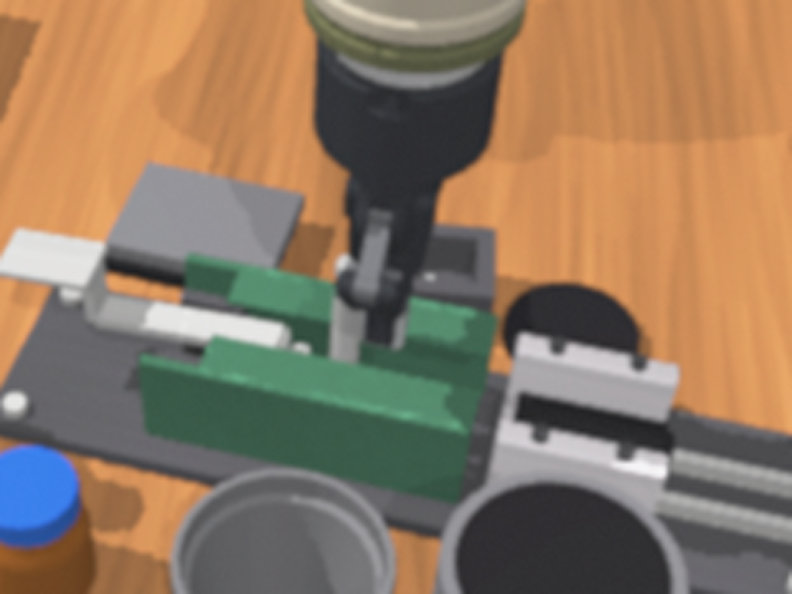

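View pics/top3.png

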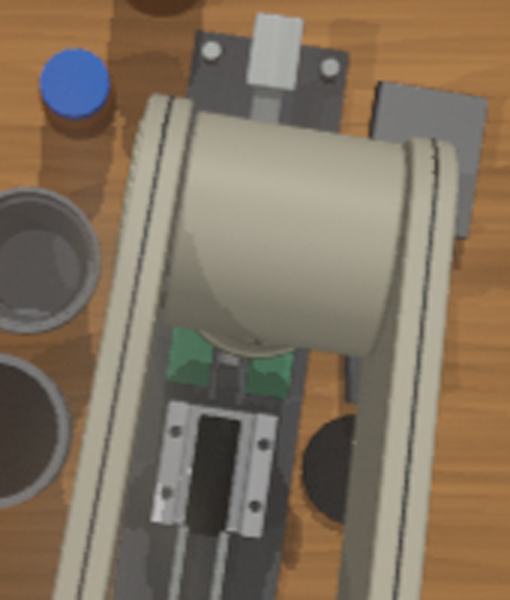

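Run:
```python
from h import *
p,d=snapshot('side')
c,f,M,o=cam('side')
vv,uu=np.mgrid[150:215,290:345]
z=d[vv,uu]
r=np.stack([(uu-c['cx'])/f,(vv-c['cy'])/f,np.ones_like(z)],-1)@M.T
q=o+r*z[...,None]
s=sense();print(s['ft_force'],s['tool_pos'])
O=np.array([584.04,-43.95]);a=np.radians(171.87);ex=np.array([np.cos(a),np.sin(a)]);ey=np.array([-ex[1],ex[0]])
tx=(q[...,:2]-O)@ex; ty=(q[...,:2]-O)@ey
for v in range(172,214,3):
    print(v,' '.join(f"{u}:{tx[v-150,u-290]:.0f},{ty[v-150,u-290]:.0f},{q[v-150,u-290,2]:.0f}" for u in range(298,330,3)))
cv2.imwrite('pics/side4.png',cv2.resize(p[140:230,270:370],None,fx=6,fy=6,interpolation=cv2.INTER_NEAREST))
```

```text
[-11.26431247   6.77416546   1.53666367] [543.62025273 -37.18604196  96.19286069]
172 298:-21,140,0 301:-15,140,2 304:-9,142,2 307:26,-17,157 310:34,-37,177 313:39,-43,183 316:44,-42,184 319:47,-40,183 322:51,-37,181 325:51,-4,151 328:57,-18,165
175 298:-18,129,3 301:-12,131,2 304:-7,134,2 307:27,-17,151 310:36,-47,181 313:40,-46,181 316:44,-45,181 319:46,-31,169 322:50,-26,165 325:53,-16,156 328:57,-17,159
178 298:-17,124,-0 301:-11,126,-1 304:20,-1,128 307:27,-17,144 310:37,-50,178 313:41,-49,178 316:45,-49,180 319:45,-15,147 322:49,-14,147 325:53,-16,151 328:58,-16,152
181 298:-14,115,0 301:-8,114,3 304:30,-53,173 307:33,-46,167 310:38,-54,177 313:42,-52,176 316:45,-46,171 319:43,0,126 322:50,-16,143 325:54,-16,145 328:43,121,11
184 298:3,37,73 301:-7,109,0 304:31,-59,174 307:35,-58,173 310:39,-57,174 313:43,-57,175 316:47,-54,174 319:51,-53,173 322:50,-15,136 325:53,-3,125 328:47,86,38
187 298:4,34,69 301:9,34,70 304:32,-60,169 307:36,-60,170 310:40,-60,171 313:44,-59,172 316:48,-60,173 319:52,-58,173 322:53,-34,149 325:54,-11,127 328:49,79,37
190 298:6,24,72 301:10,27,71 304:31,
[... 482 characters left out ...]
27,-5,86 310:33,-7,91 313:38,-13,98 316:43,-15,102 319:48,-14,102 322:51,-7,96 325:53,17,71 328:58,18,72
202 298:5,34,32 301:18,-4,75 304:23,-8,81 307:28,-5,80 310:33,-8,84 313:39,-14,93 316:43,-13,92 319:48,-14,95 322:52,-5,87 325:55,12,70 328:59,12,71
205 298:5,34,23 301:18,-5,69 304:24,-8,74 307:28,-5,72 310:27,33,32 313:32,33,33 316:37,34,33 319:43,33,37 322:48,33,37 325:53,33,40 328:58,33,41
208 298:15,-13,70 301:19,-7,65 304:24,-8,67 307:28,-3,64 310:27,33,24 313:32,34,24 316:38,35,25 319:43,35,27 322:48,34,29 325:53,34,31 328:59,34,33
211 298:17,-21,72 301:22,-20,72 304:26,-18,71 307:31,-16,71 310:35,-13,69 313:40,-14,72 316:38,35,17 319:43,35,19 322:49,34,22 325:54,33,24 328:59,35,23
```

View pics/side4.png

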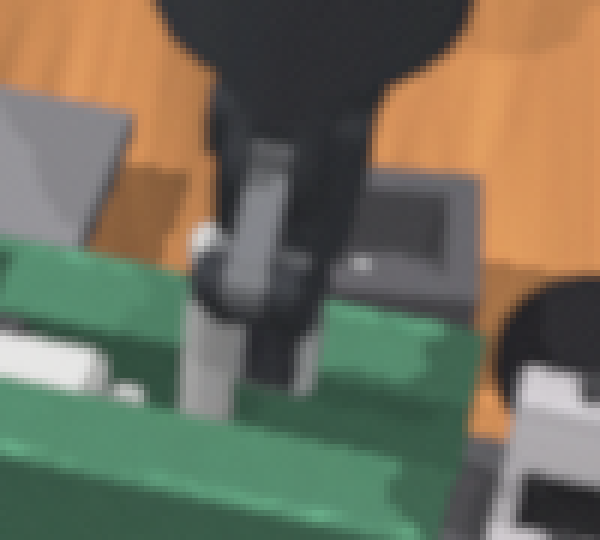

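Call:
jog_arm([
  [[0,0,0],[0,0.001,0],-1],
  [[0,0,0],[0,0.001,0],-1],
])

```text
time: 6.0
tool_pos: [543.6, -37.0, 96.2]
tcp_rot: [180.0, -0.3, 171.9]
ft_force: [-12.9, 2.4, 1.9]
finger_gap: 0.2
```

Call:
jog_arm([
  [[0,0,0],[-0.001,0,0],-1],
  [[0,0,0],[-0.001,0,0],-1],
])

```text
time: 6.25
tool_pos: [544.5, -37.2, 96.2]
tcp_rot: [180.0, -0.3, 171.9]
ft_force: [-12.0, 2.4, 2.3]
finger_gap: 0.2
```

Run:
```python
from h import *
for i in range(4):
    p,d=snapshot('side'); s=sense();print(s['ft_force'].round(2),s['tool_pos'].round(2),s['wrist_torque'].round(2))
```

```text
[-12.81   2.52   1.88] [544.54 -37.14  96.17] [0.39 1.61 0.01]
[-12.88   3.2    2.02] [544.55 -37.14  96.16] [0.37 1.59 0.04]
[-12.87   2.74   1.92] [544.55 -37.13  96.17] [0.35 1.6  0.02]
[-12.59   3.14   2.28] [544.53 -37.14  96.18] [0.3  1.55 0.01]
```

Call:
jog_arm([
  [[0,0,0],[-0.001,0,0],-1],
  [[0,0,0],[-0.001,0,0],-1],
])

```text
time: 6.7
tool_pos: [545.5, -37.3, 96.2]
tcp_rot: [180.0, -0.3, 171.9]
ft_force: [-13.1, 2.7, 3.1]
finger_gap: 0.0
```

Call:
jog_arm([
  [[0,0,0],[-0.001,0,0],-1],
  [[0,0,0],[-0.001,0,0],-1],
])

```text
time: 6.95
tool_pos: [546.4, -37.4, 96.1]
tcp_rot: [180.0, -0.3, 171.9]
ft_force: [-13.4, 2.8, 2.8]
finger_gap: 0.2
```

Call:
jog_arm([
  [[0,0,0],[-0.001,0,0],-1],
  [[0,0,0],[-0.001,0,0],-1],
])

```text
time: 7.2
tool_pos: [547.4, -37.5, 96.2]
tcp_rot: [180.0, -0.3, 171.9]
ft_force: [-14.0, 2.7, 3.5]
finger_gap: 0.4
```

Run:
```python
from h import *
p,d=snapshot('side'); np.save('pics/s5.npy',d)
cv2.imwrite('pics/side5.png',p)
cv2.imwrite('pics/side5z.png',cv2.resize(p[140:230,270:370],None,fx=6,fy=6,interpolation=cv2.INTER_CUBIC))
```

```text
(no output)
```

View pics/side5.png

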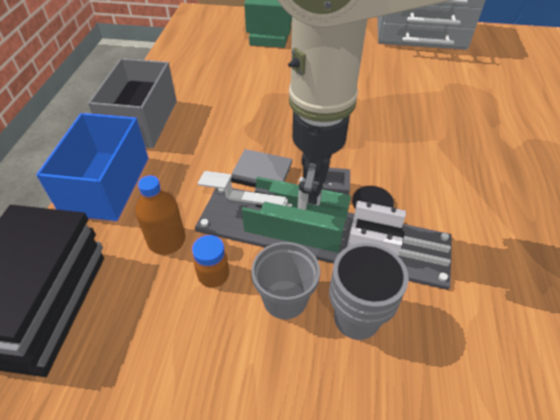

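View pics/side5z.png

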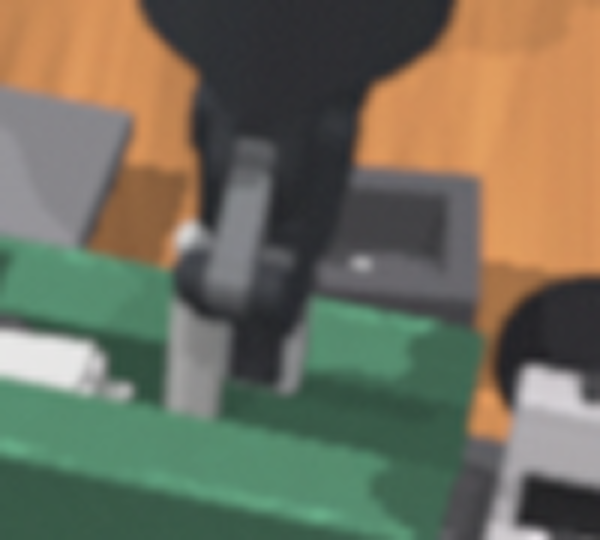

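Call:
jog_arm([
  [[0,0,0],[-0.001,0,0],-1],
  [[0,0,0],[-0.001,0,0],-1],
])

```text
time: 7.5
tool_pos: [548.0, -37.6, 96.1]
tcp_rot: [180.0, -0.4, 171.9]
ft_force: [-15.6, 3.1, 4.6]
finger_gap: -0.3
```

Call:
jog_arm([
  [[0,0,0],[-0.001,0,0],-1],
  [[0,0,0],[-0.001,0,0],-1],
])

```text
time: 7.75
tool_pos: [549.9, -38.0, 96.3]
tcp_rot: [180.0, -0.2, 171.9]
ft_force: [-11.1, 2.0, 1.4]
finger_gap: 0.1
```

Call:
jog_arm([
  [[0,0,0],[-0.001,0,0],-1],
  [[0,0,0],[-0.001,0,0],-1],
])

```text
time: 8.0
tool_pos: [550.9, -38.1, 96.3]
tcp_rot: [180.0, -0.2, 171.9]
ft_force: [-11.6, 2.7, 1.1]
finger_gap: 0.3
```

Call:
jog_arm([
  [[0,0,0],[-0.001,0,0],-1],
  [[0,0,0],[-0.001,0,0],-1],
])

```text
time: 8.25
tool_pos: [551.8, -38.3, 96.3]
tcp_rot: [180.0, -0.2, 171.9]
ft_force: [-10.8, 3.5, 1.6]
finger_gap: 0.2
```

Call:
jog_arm([
  [[0,0,0],[-0.0005,0,0],-1],
  [[0,0,0],[-0.0005,0,0],-1],
])

```text
time: 8.5
tool_pos: [552.3, -38.4, 96.3]
tcp_rot: [180.0, -0.3, 171.9]
ft_force: [-10.8, 2.6, 1.8]
finger_gap: 0.0
```

Call:
jog_arm([
  [[0,0,0],[-0.0005,0,0],-1],
  [[0,0,0],[-0.0005,0,0],-1],
])

```text
time: 8.75
tool_pos: [552.7, -38.4, 96.3]
tcp_rot: [180.0, -0.3, 171.9]
ft_force: [-10.9, 1.8, 3.0]
finger_gap: 0.1
```

Call:
jog_arm([
  [[0,0,0],[-0.0005,0,0],-1],
  [[0,0,0],[-0.0005,0,0],-1],
])

```text
time: 9.0
tool_pos: [553.2, -38.5, 96.3]
tcp_rot: [180.0, -0.3, 171.9]
ft_force: [-11.3, 2.0, 2.4]
finger_gap: 0.2
```

Call:
jog_arm([
  [[0,0,0],[-0.0005,0,0],-1],
  [[0,0,0],[-0.0005,0,0],-1],
])

```text
time: 9.25
tool_pos: [553.7, -38.5, 96.3]
tcp_rot: [180.0, -0.3, 171.9]
ft_force: [-11.4, 3.3, 1.9]
finger_gap: 0.4
```

Call:
jog_arm([
  [[0,0,0],[-0.0005,0,0],-1],
  [[0,0,0],[-0.0005,0,0],-1],
])

```text
time: 9.5
tool_pos: [554.2, -38.6, 96.3]
tcp_rot: [180.0, -0.3, 171.9]
ft_force: [-12.3, 2.5, 2.6]
finger_gap: -0.1
```

Call:
jog_arm([
  [[0,0,0],[-0.0005,0,0],-1],
  [[0,0,0],[-0.0005,0,0],-1],
])

```text
time: 9.75
tool_pos: [554.6, -38.7, 96.3]
tcp_rot: [180.0, -0.3, 171.9]
ft_force: [-12.5, 1.8, 2.7]
finger_gap: 0.2
```

Call:
jog_arm([
  [[0,0,0],[-0.0005,0,0],-1],
  [[0,0,0],[-0.0005,0,0],-1],
])

```text
time: 10.0
tool_pos: [555.1, -38.8, 96.3]
tcp_rot: [180.0, -0.3, 171.9]
ft_force: [-12.5, 1.6, 2.4]
finger_gap: -0.2
```

Run:
```python
from h import *
for i in range(3):
    p,d=snapshot('side'); s=sense();print(s['ft_force'].round(2),s['tool_pos'].round(2),s['wrist_torque'].round(2))
cv2.imwrite('pics/side6z.png',cv2.resize(p[140:230,270:370],None,fx=6,fy=6,interpolation=cv2.INTER_CUBIC))
```

```text
[-12.11   1.93   1.91] [555.1  -38.74  96.27] [0.33 1.59 0.02]
[-11.88   2.66   2.49] [555.11 -38.75  96.29] [ 0.3   1.6  -0.03]
[-11.73   2.34   2.27] [555.1  -38.75  96.29] [0.32 1.58 0.  ]
```

View pics/side6z.png

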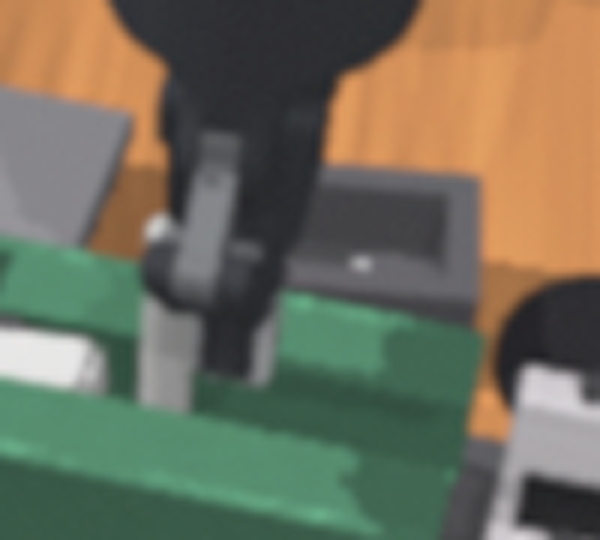

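Call:
jog_arm([
  [[0,0,0],[-0.001,0,0],-1],
  [[0,0,0],[-0.001,0,0],-1],
])

```text
time: 10.4
tool_pos: [556.1, -38.9, 96.3]
tcp_rot: [180.0, -0.3, 171.9]
ft_force: [-11.7, 1.7, 3.3]
finger_gap: 0.1
```

Call:
jog_arm([
  [[0,0,0],[-0.001,0,0],-1],
  [[0,0,0],[-0.001,0,0],-1],
])

```text
time: 10.65
tool_pos: [557.1, -39.0, 96.3]
tcp_rot: [180.0, -0.3, 171.9]
ft_force: [-13.4, 1.6, 2.3]
finger_gap: -0.1
```

Call:
jog_arm([
  [[0,0,0],[-0.001,0,0],-1],
  [[0,0,0],[-0.001,0,0],-1],
])

```text
time: 10.9
tool_pos: [558.0, -39.1, 96.2]
tcp_rot: [180.0, -0.3, 171.9]
ft_force: [-11.9, 2.1, 2.6]
finger_gap: -0.0
```

Call:
jog_arm([
  [[0,0,0],[-0.001,0,0],-1],
  [[0,0,0],[-0.001,0,0],-1],
])

```text
time: 11.15
tool_pos: [558.9, -39.3, 96.3]
tcp_rot: [180.0, -0.3, 171.9]
ft_force: [-12.4, 2.2, 3.1]
finger_gap: -0.1
```

Call:
jog_arm([
  [[0,0,0],[-0.001,0,0],-1],
  [[0,0,0],[-0.001,0,0],-1],
])

```text
time: 11.4
tool_pos: [560.0, -39.5, 96.3]
tcp_rot: [-180.0, -0.3, 171.9]
ft_force: [-12.3, 2.3, 2.6]
finger_gap: -0.1
```

Call:
jog_arm([
  [[0,0,0],[-0.001,0,0],-1],
  [[0,0,0],[-0.001,0,0],-1],
])

```text
time: 11.65
tool_pos: [561.0, -39.6, 96.2]
tcp_rot: [180.0, -0.3, 171.9]
ft_force: [-12.3, 3.4, 2.4]
finger_gap: 0.1
```

Call:
jog_arm([
  [[0,0,0],[-0.001,0,0],-1],
  [[0,0,0],[-0.001,0,0],-1],
])

```text
time: 11.9
tool_pos: [562.0, -39.7, 96.3]
tcp_rot: [180.0, -0.3, 171.9]
ft_force: [-11.4, 2.0, 2.5]
finger_gap: 0.1
```

Call:
jog_arm([
  [[0,0,0],[-0.001,0,0],-1],
  [[0,0,0],[-0.001,0,0],-1],
])

```text
time: 12.15
tool_pos: [563.0, -39.9, 96.3]
tcp_rot: [-180.0, -0.3, 171.9]
ft_force: [-13.2, 2.2, 2.2]
finger_gap: -0.1
```

Run:
```python
from h import *
for i in range(2):
    p,d=snapshot('side'); s=sense();print(s['ft_force'].round(2),s['tool_pos'].round(2),s['wrist_torque'].round(2))
cv2.imwrite('pics/side7z.png',cv2.resize(p[140:230,260:360],None,fx=6,fy=6,interpolation=cv2.INTER_CUBIC))
c,f,M,o=cam('side')
vv,uu=np.mgrid[150:215,280:345]
z=d[vv,uu]
q=o+(np.stack([(uu-c['cx'])/f,(vv-c['cy'])/f,np.ones_like(z)],-1)@M.T)*z[...,None]
O=np.array([584.04,-43.95]);a=np.radians(171.87);ex=np.array([np.cos(a),np.sin(a)]);ey=np.array([-ex[1],ex[0]])
tx=(q[...,:2]-O)@ex; ty=(q[...,:2]-O)@ey
for v in range(193,209,3):
    print(v,' '.join(f"{u}:{tx[v-150,u-280]:.0f},{ty[v-150,u-280]:.0f},{q[v-150,u-280,2]:.0f}" for u in range(282,318,3)))
```

```text
[-12.64   2.29   2.8 ] [562.94 -39.88  96.26] [0.28 1.64 0.07]
[-12.56   2.3    2.14] [562.94 -39.86  96.27] [0.32 1.61 0.03]
193 282:-18,11,72 285:-13,12,71 288:-9,13,72 291:1,-6,94 294:6,-7,97 297:11,-6,97 300:17,-15,107 303:22,-12,106 306:27,-13,108 309:30,-6,102 312:30,25,71 315:35,25,72
196 282:-17,7,69 285:-19,33,41 288:-14,34,41 291:1,-6,87 294:7,-8,91 297:110,-468,592 300:18,-14,100 303:22,-14,102 306:27,-14,103 309:30,-6,95 312:31,18,71 315:36,21,70
199 282:-15,-1,69 285:-11,4,66 288:-13,33,35 291:2,-7,81 294:6,-6,81 297:11,-7,84 300:18,-15,94 303:22,-12,92 306:27,-14,96 309:31,-8,91 312:33,11,71 315:38,12,72
202 282:-13,-7,69 285:-9,-4,67 288:-13,34,26 291:2,-7,74 294:7,-7,75 297:3,33,32 300:8,34,33 303:14,33,35 306:27,-8,82 309:31,-7,83 312:30,34,39 315:35,34,41
205 282:-11,-14,70 285:-6,-14,71 288:-13,35,17 291:2,-6,65 294:7,-7,69 297:3,35,22 300:9,34,25 303:14,34,27 306:19,35,27 309:25,33,31 312:30,34,32 315:35,34,34
208 282:-9,-21,71 285:-4,-22,73 288:-0,-17,69 291:4,-17,70 294:9,-16,71 297:14,-14,70 300:19,-14,72 303:14,34,19 306:20,33,22 309:25,34,22 312:30,35,22 315:36,33,27
```

View pics/side7z.png

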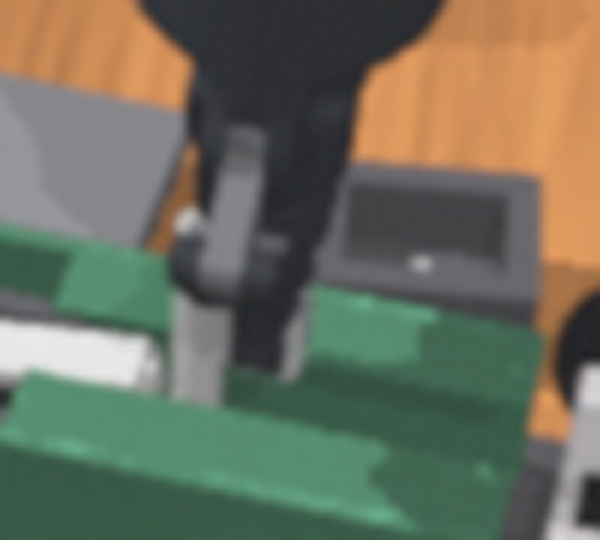

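Call:
jog_arm([
  [[0,0,0],[-0.001,0,0],-1],
  [[0,0,0],[-0.001,0,0],-1],
])

```text
time: 12.5
tool_pos: [563.9, -40.0, 96.3]
tcp_rot: [180.0, -0.3, 171.9]
ft_force: [-13.0, 2.7, 2.6]
finger_gap: 0.2
```

Call:
jog_arm([
  [[0,0,0],[-0.001,0,0],-1],
  [[0,0,0],[-0.001,0,0],-1],
])

```text
time: 12.75
tool_pos: [565.0, -40.1, 96.3]
tcp_rot: [180.0, -0.3, 171.9]
ft_force: [-12.7, 2.3, 2.6]
finger_gap: 0.3
```

Call:
jog_arm([
  [[0,0,0],[-0.001,0,0],-1],
  [[0,0,0],[-0.001,0,0],-1],
])

```text
time: 13.0
tool_pos: [566.1, -40.3, 96.0]
tcp_rot: [180.0, -0.3, 171.9]
ft_force: [-9.5, 2.3, -1.5]
finger_gap: -0.4
```

Call:
jog_arm([
  [[0,0,0],[-0.001,0,0],-1],
  [[0,0,0],[-0.001,0,0],-1],
])

```text
time: 13.25
tool_pos: [567.1, -40.4, 96.0]
tcp_rot: [180.0, -0.3, 171.9]
ft_force: [-9.6, 1.8, -0.2]
finger_gap: -0.0
```

Call:
jog_arm([
  [[0,0,0],[-0.001,0,0],-1],
  [[0,0,0],[-0.001,0,0],-1],
])

```text
time: 13.5
tool_pos: [568.0, -40.5, 96.0]
tcp_rot: [180.0, -0.3, 171.9]
ft_force: [-10.7, 2.4, -0.3]
finger_gap: -0.1
```

Call:
jog_arm([
  [[0,0,0],[-0.0005,0,0],-1],
  [[0,0,0],[-0.0005,0,0],-1],
])

```text
time: 13.75
tool_pos: [568.5, -40.6, 96.0]
tcp_rot: [180.0, -0.3, 171.9]
ft_force: [-9.7, 1.5, -0.6]
finger_gap: -0.4
```

Call:
jog_arm([
  [[0,0,0],[-0.0005,0,0],-1],
  [[0,0,0],[-0.0005,0,0],-1],
])

```text
time: 14.0
tool_pos: [569.0, -40.7, 96.0]
tcp_rot: [180.0, -0.3, 171.9]
ft_force: [-10.8, 2.1, -0.4]
finger_gap: 0.0
```

Call:
jog_arm([
  [[0,0,0],[-0.0005,0,0],-1],
  [[0,0,0],[-0.0005,0,0],-1],
])

```text
time: 14.25
tool_pos: [569.1, -40.7, 95.9]
tcp_rot: [180.0, -0.3, 171.9]
ft_force: [-13.5, 2.7, 1.1]
finger_gap: -0.2
```

Call:
jog_arm([
  [[0,0,0],[-0.0005,0,0],-1],
  [[0,0,0],[-0.0005,0,0],-1],
])

```text
time: 14.5
tool_pos: [569.1, -40.7, 95.9]
tcp_rot: [180.0, -0.4, 171.9]
ft_force: [-14.9, 1.9, 2.6]
finger_gap: -0.3
```

Call:
jog_arm([
  [[0,0,0],[-0.0005,0,0],-1],
  [[0,0,0],[-0.0005,0,0],-1],
])

```text
time: 14.75
tool_pos: [569.2, -40.7, 95.5]
tcp_rot: [180.0, -0.4, 171.9]
ft_force: [-15.6, 3.2, 1.4]
finger_gap: -0.1
```

Call:
jog_arm([
  [[0,0,0],[0.001,0,0],-1],
  [[0,0,0],[0.002,0,0],-1],
  [[0,0,0],[0.003,0,0],-1],
  [[0,0,0],[0.004,0,0],-1],
  [[0,0,0],[0.004,0,0],-1],
])

```text
time: 15.38
tool_pos: [566.4, -40.6, 95.9]
tcp_rot: [-180.0, -0.3, 171.9]
ft_force: [-10.5, 1.0, -0.8]
finger_gap: -0.0
```

Call:
jog_arm([
  [[0,0,0],[0.001,0,0],-1],
  [[0,0,0],[0.002,0,0],-1],
  [[0,0,0],[0.002,0,0],-1],
])

```text
time: 15.75
tool_pos: [565.0, -40.0, 96.2]
tcp_rot: [180.0, -0.2, 171.9]
ft_force: [-7.9, 1.9, -0.6]
finger_gap: -0.0
```

Call:
jog_arm([
  [[0,0,0],[0.001,0,0],-1],
  [[0,0,0],[0.001,0,0],-1],
])

```text
time: 16.0
tool_pos: [564.9, -40.2, 96.8]
tcp_rot: [-180.0, -0.1, 171.9]
ft_force: [-5.2, 2.0, -0.3]
finger_gap: -0.5
```

Call:
jog_arm([
  [[0,0,0],[0.001,0,0],-1],
  [[0,0,0],[0.001,0,0],-1],
])

```text
time: 16.25
tool_pos: [564.8, -40.3, 97.5]
tcp_rot: [-180.0, 0.1, 171.9]
ft_force: [-2.9, -0.3, -0.5]
finger_gap: -0.1
```

Call:
jog_arm([
  [[0,0,0],[0.001,0,0],-1],
  [[0,0,0],[0.002,0,0],-1],
  [[0,0,0],[0.005,0,0],-1],
  [[0,0,0],[0.01,0,0],-1],
  [[0,0,0],[0.012,0,0],-1],
  [[0,0,0],[0.012,0,0],-1],
])

```text
time: 17.0
tool_pos: [552.3, -38.4, 97.3]
tcp_rot: [-180.0, 0.0, 171.9]
ft_force: [0.4, 0.5, -0.5]
finger_gap: 0.1
```

Run:
```python
from h import *
p,d=snapshot('side'); s=sense();print(s['ft_force'].round(2),s['tool_pos'].round(2),s['time'])
cv2.imwrite('pics/side8z.png',cv2.resize(p[140:230,260:360],None,fx=6,fy=6,interpolation=cv2.INTER_CUBIC))
```

```text
[-1.13  1.53 -0.09] [552.49 -38.44  97.39] 17.05
```

View pics/side8z.png

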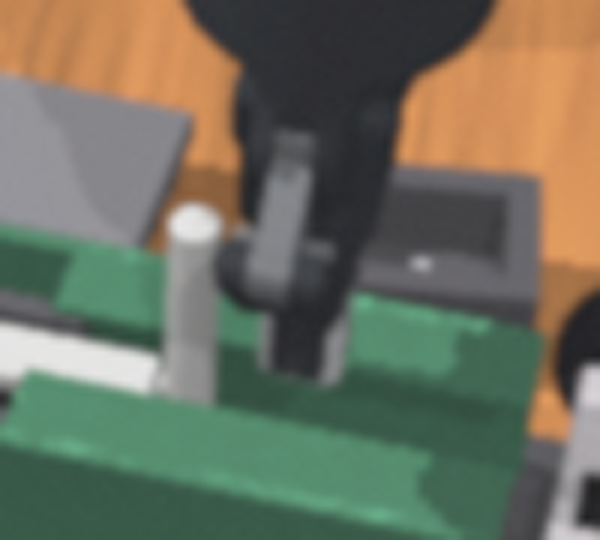

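The post stays back at (192,290) in the zoom, with the gripper clear of it, so the striker is cocked. Next I rise and move over to the paddle.

Call:
jog_arm([
  [[0,0,0],[0,0,-0.05],-1],
  [[0,0,0],[0,0,-0.1],-1],
  [[0,0,0],[-0.05,0,-0.1],-1],
  [[0,0,0],[-0.1,-0.001,-0.1],-1],
  [[0,0,0],[-0.159,-0.001,-0.1],-1],
  [[0,0,0],[-0.159,-0.001,-0.1],-1],
  [[0,0,0],[-0.159,-0.001,-0.06],-1],
  [[0,0,0],[-0.159,-0.001,-0.022],-1],
  [[0,0,0],[-0.159,-0.001,-0.022],-1],
  [[0,0,0],[-0.159,-0.001,-0.022],-1],
])

```text
time: 18.3
tool_pos: [710.2, -61.9, 121.6]
tcp_rot: [-180.0, 0.1, 171.9]
ft_force: [-0.8, -0.0, 1.2]
finger_gap: 0.1
```

Run:
```python
from h import *
p,d=snapshot('side'); s=sense();print(s['ft_force'].round(2),s['tool_pos'].round(2),s['time'])
cv2.imwrite('pics/side9z.png',cv2.resize(p[100:280,170:370],None,fx=3.3,fy=3.3,interpolation=cv2.INTER_CUBIC))
```

```text
[ 0.08 -0.1   0.52] [710.95 -62.09 122.53] 18.35
```

View pics/side9z.png

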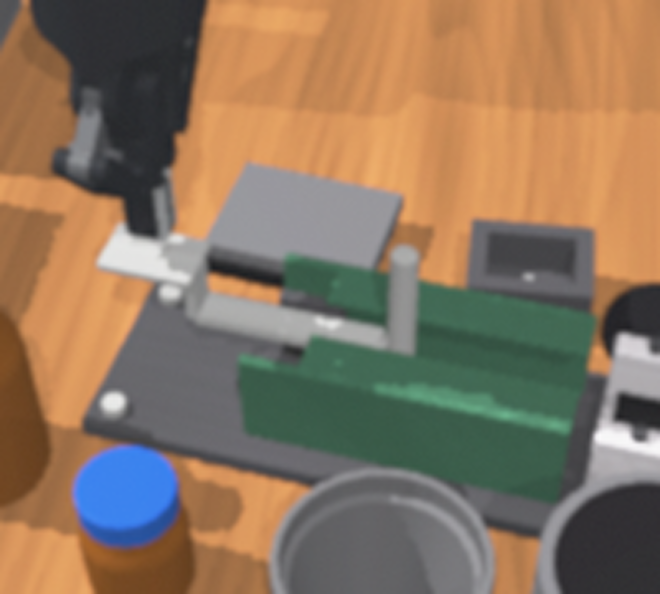

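Call:
jog_arm([
  [[0,0,0],[0,0,0.006],-1],
  [[0,0,0],[0,0,0.01],-1],
  [[0,0,0],[-0.001,0,0.012],-1],
  [[0,0,0],[-0.002,0,0.014],-1],
  [[0,0,0],[-0.003,0,0.016],-1],
  [[0,0,0],[-0.003,0,0.016],-1],
])

```text
time: 19.1
tool_pos: [713.5, -62.5, 104.4]
tcp_rot: [-180.0, 0.1, 171.9]
ft_force: [-0.8, -0.1, 5.1]
finger_gap: -0.0
```

Call:
jog_arm([
  [[0,0,0],[-0.001,0,0.002],-1],
  [[0,0,0],[-0.002,0,0.003],-1],
  [[0,0,0],[-0.002,0,0.003],-1],
])

```text
time: 19.48
tool_pos: [715.5, -62.8, 101.4]
tcp_rot: [-180.0, 0.1, 171.9]
ft_force: [0.4, 0.3, 3.7]
finger_gap: 0.5
```

Call:
jog_arm([
  [[0,0,0],[-0.001,0,0.002],-1],
  [[0,0,0],[-0.001,0,0.002],-1],
])

```text
time: 19.73
tool_pos: [716.6, -62.9, 99.3]
tcp_rot: [-180.0, 0.1, 171.9]
ft_force: [0.1, -0.2, 4.2]
finger_gap: 0.0
```

Run:
```python
from h import *
p,d=snapshot('side'); s=sense();print(s['ft_force'].round(2),s['tool_pos'].round(2),s['time'])
cv2.imwrite('pics/side10z.png',cv2.resize(p[100:280,170:370],None,fx=3.3,fy=3.3,interpolation=cv2.INTER_CUBIC))
```

```text
[ 0.95 -0.33  5.32] [716.62 -62.9   99.37] 19.775
```

View pics/side10z.png

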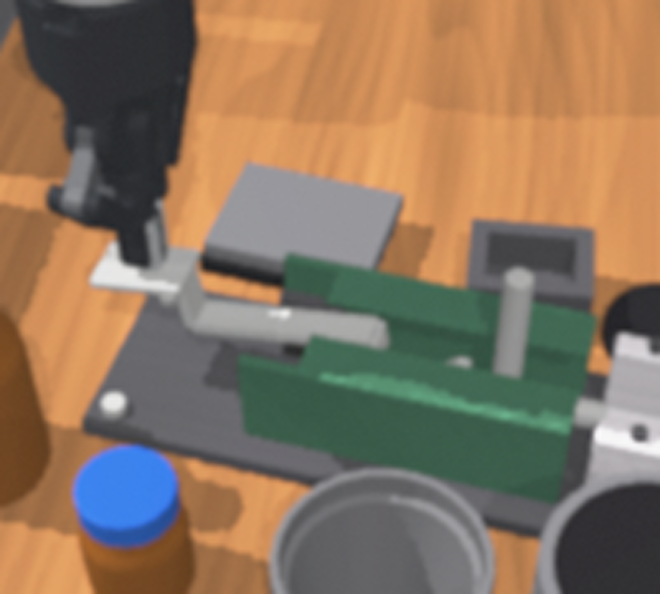

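The striker has fired: the post is now forward at (515,320) in the zoom. I lift straight up and clear.

Call:
jog_arm([
  [[0,0,0],[0,0,-0.01],-1],
  [[0,0,0],[0,0,-0.04],-1],
  [[0,0,0],[0,0,-0.09],-1],
  [[0,0,0],[0,0,-0.14],-1],
  [[0,0,0],[0.05,-0.03,-0.15],-1],
  [[0,0,0],[0.06,-0.09,-0.15],-1],
  [[0,0,0],[0.06,-0.15,-0.15],-1],
  [[0,0,0],[0.06,-0.15,-0.15],-1],
  [[0,0,0],[0.06,-0.15,-0.15],-1],
])

```text
time: 20.9
tool_pos: [634.9, -202.7, 248.3]
tcp_rot: [180.0, -0.0, 171.8]
ft_force: [0.2, -0.5, 0.6]
finger_gap: -0.3
```

Run:
```python
from h import *
for n in('side','top'):
    p,d=snapshot(n); cv2.imwrite(f'pics/{n}11.png',p)
s=sense();print(s['ft_force'].round(2),s['tool_pos'].round(2),s['time'])
```

```text
[0.13 1.01 0.87] [ 635.35 -201.42  248.2 ] 21.0
```

View pics/side11.png

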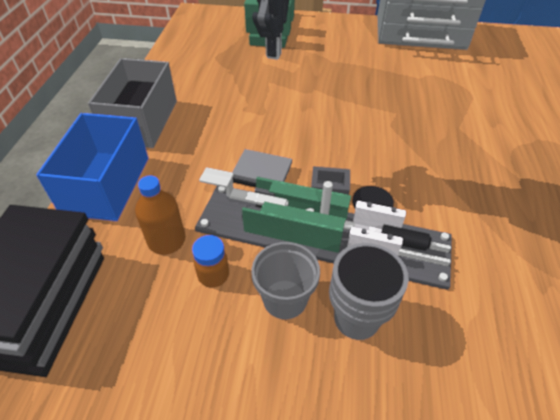

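View pics/top11.png

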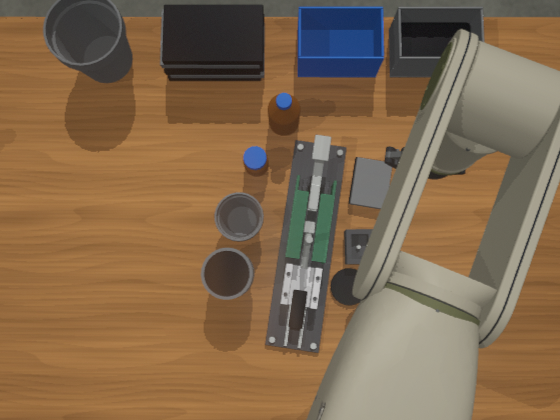

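The plug is out along the rails, with its free end at about (297,328) in the top view. The bystanders look unmoved and the arm is clear.

Run:
```python
from h import *
a=cv2.imread('pics/top0.png');b=cv2.imread('pics/top11.png')
for im in(a,b):
    g=im.max(2); m=(g<45).astype(np.uint8); m[:255]=0;m[345:]=0;m[:,:285]=0;m[:,315:]=0
    ys,xs=np.nonzero(m); k=(xs>290)&(xs<309); print(ys[k].min(),ys[k].max(), xs[ys==ys[k].max()])
for v in(307,328): print(onz('top',297,v,50)[0])
print(hand_in())
```

```text
271 282 [307]Traceback (most recent call last):
  File "<stdin>", line 5, in <module>
    return umr_minimum(a, axis, None, out, keepdims, initial, where)
ValueError: zero-size array to reduction operation minimum which has no identity
```

Run:
```python
from h import *
print([onz('top',298,v,50)[0].round(0) for v in(308,328)])
print(hand_in())
```

```text
[np.float64(397.0), np.float64(358.0)]
the job is handed in; nothing more can be done
None
```

I cocked the striker, tripped the catch with the paddle, and the plug was knocked out of the mould. I handed the job in with the arm parked clear, at about 21 s of the 72 s allowed.

- **Drawing back:** I pushed the post back with shut fingers. I stopped at a firm end stop about 60 mm back, at roughly 15–16 N in all, only about 5 N over the spring. Easing forward 4 mm, the post stopped and the pull vanished. After I let go, the picture showed it still held back.
- **Tripping:** I pressed the paddle about 10 mm at roughly 5 N and the striker fired. I then lifted the arm away.
- **Last check:** By eye from the top view, with points read off by hand, the plug stands about 39 mm out of the mould. The bystanders look where they were, and the wrist force reads near zero.

**What disagreed or failed:**
- The force did not follow the described pattern cleanly. From about 34 mm back there was up to 6 N of extra drag, which began with a brief sideways load that I relieved with a 1 mm sideways shift.
- The pull dropped at about 42 mm without an end stop following, so that was not the catch. I did not find out what caused it or the extra drag.
- The drop at about 57 mm was taken as the catch. The end stop came about 3–4 mm later, and the striker then held.
- My automatic dark-pixel check of the plug's position failed, because the mask found nothing.

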